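Find the bored hole in the viewing mirror and hold it for the picture

ROBOT

A 7-joint arm with a two-finger parallel gripper is mounted at the origin on a cart in front of the work surface, level with it; the furniture and walls round the work are solid. World frame = base frame: x ahead of the robot, y to its left, z up, the work surface at z = 0. Lengths are in m, angles in rad, forces in N, time in s.
With the tool pointing down it reaches from about 0.4 to 0.85 m from the base axis. Payload 4.5 kg.
Tool frame: the origin (TCP) lies on the centre line of the jaws, within the pads' length; the fingertips stand 8 mm ahead of it and the grasp point (between the pads) lies 11 mm behind it; z points along the fingers, x is the direction in which the jaws open and shut, and the axes are right-handed (so a half turn about z gives the same grasp; the last joint's range is limited). The gripper opens to 88 mm and grips with 3 to 60 N. Pads are 18 mm wide; open, the fingers measure 123 mm over their backs; the gripper's body (75 mm by 187 mm) begins 45 mm behind the grasp point.
Start: joints at [1.308, 0.689, -0.195, 1.565, 0.157, 0.902, -0.215], TCP at [0.183, -0.598, 0.247] pointing down, gripper open.
Joint ranges: [-3.01, 3.01], [-0.46, 2.08], [-1.47, 1.51], [0.13, 2.56], [-1, 4.14], [0.04, 2.09], [-2.66, 2.66]. Speed limits (rad/s): [2.57, 2.57, 3.14, 3.14, 3.14, 3.14, 3.14].

INTERFACE

Orientations are given as a unit quaternion [x, y, z, w].
In Python, from plant import get_state, snapshot, finish_job, boxes_of, pinpoint gives the robot as it stands.
- The arm moves only by the shell command python3 -m creep 'ROWS' [FORCE]. ROWS is JSON, a list of rows, each an object with "hand": the finger opening in m, from 0 to 0.0881; "slide": the shift along the tool's x, y, z in m, a list of three; "turn": the turn about the tool's z in degrees. A call has 1 to 5 rows; each row shifts and turns the commanded pose from where the row before left it, along the tool's axes as they then stand; what a row does not reach is not made up. A row lasts 1/8 s, in which the tool goes at most 62.5 mm and 10.7 degrees, less where a joint would pass 70% of its speed; a pose out of reach is approached as far as the arm can. A call is refused whole if a number of a shift passes 0.0625 or a number of a turn 10.7, either way. A call with a gripper value outside its range is refused whole. The fingers move at their own pace and stop on an object; FORCE is the grip in N (left out, the last holds). Time passes only in rows, so rows that do not move let the fingers close. It gives the time, the measured TCP pose, the force and the opening at its end, in the units of the state.
- get_state(): the state, without advancing time (a new reading comes with each control period).
- snapshot(name): name is "scene" or "top"; returns a dict with "frame" (420x560x3 uint8, red, green, blue), "depth" (420x560 float32, m along the optical axis (not along the pixel's ray), 0 where there is no reading), "mtx" (3x3 intrinsics, pixels), "camera_from_world" (4x4, takes a point from world to camera coordinates). Camera axes: x right, y down, z forward; pixel columns grow to the right and rows downward; lengths in m; the calibration is good to about 2 mm. A picture is of the moment at which its call begins.
- finish_job(): hands the job in, once; it reports no verdict.
Trained networks look in a picture, given as the dict that the camera call returned (one of the last four; its "shot" number tells which), for a name from the list of things; names that differ only in an ending like _2 or _b are one class to them, and where a whole thing is asked for, a point or a joint stands for the part that bears it (a point fixed in the world has none). Each returns a list of dicts, best first, with "conf" (0 to 1); they miss things now and then, are a little off and sometimes report something else, mostly with a low value. They report only what shows in the picture. A call takes as long as a camera call. They do not tell look-alikes from the thing itself.
- boxes_of(target, picture): "uv" ([column, row] in pixels, amid what is visible of it).
- pinpoint(target, picture): "uv" ([column, row] in pixels: a listed point, or the origin of a listed thing).
The state is a dict: "clock": time; "q": joint angles; "qd": joint speeds; "joint_torque": joint torques, N m; "tool_pos": TCP position; "eef_rot": TCP orientation; "contact_force": force on the tool from outside, world axes, zero at the start; "moment": the same for the moment, N m; "opening": opening from 0.0 (shut) to 1.0 (fully open).
Only numpy, scipy, OpenCV 4.12 (cv2) and the standard library are available. Lean on these libraries where they do the work, as an engineer would, in place of code of your own. Each camera call takes 0.05 s, during which the arm holds its last target.

TASK

Make the viewing box ready for a picture of the bored block's hole: slide the box's cover fully shut over the compartment to keep the daylight out, then take the mirror by the key on top of its spindle and turn it until the camera beside it sees the hole in the block, by way of the mirror, in the middle of its picture. The mirror springs back when let go, so finish while still gripping the key and holding the mirror still at that angle. Keep the fingers off the glass, and leave the blocks and everything else lying about where they are.

Things in the scene. Friction and masses are not known exactly. Their poses are not given: they have to be found in the camera images.
- viewing_box: Plywood viewing box on a dark baseboard 220 x 310 x 14 mm, fixed to the table. Origin: centre of the board's underside; x away from the robot, y to the left; its yaw varies by 0.3 rad. On it a well (compartment) with a sliding cover; before the well a mirror on a vertical spindle at x -0.065, y +0.045; right of the mirror a small black camera, a cylinder lying along y, 71 mm high with its clamp screw.
- well (a point): Centre of the well's floor, 20 mm above the table. The well is open towards the robot (x-) and at the top; it measures 120 mm in the box's x by 208 mm in y over its 8 mm walls, whose tops are 72 mm above the table. Axes as the box's.
- cover (a joint): Flat plywood cover in guides on top of the well, sliding along the box's x. Value in m: 0 = fully shut (its front edge flush with the well's front), grows to 0.10 as it is slid away from the robot (x+). Slides with 1 to 2 N and stays where it is left.
- cover_grip (a point): Point inside the wooden pull on top of the cover, 94 mm above the table; moves with the cover. The pull is a bar 64 mm long along the box's y and 14 mm thick along x; its top is 12 mm above this point, the cover's upper face 16 mm below. Axes as the box's.
- mirror (a joint): Angle of the mirror on its spindle, rad. 0 = parked, the glass facing the well (its normal along the box's x+); grows as it turns clockwise seen from above, to a stop at 1.4: the normal then stands at minus this angle about the box's z. A light spring (0.03 N m per rad, 0.01 N m when parked) swings it back to 0 when let go.
- mirror_key: Steel key on top of the mirror's spindle by which it is turned: an upright flat bar 32 mm long and 10 mm thick, from 87 to 117 mm above the table. Origin on the spindle axis, 83 mm above the table; y along the bar (parallel to the glass), x along the normal of the glass. Turns with the mirror.
- key_grip (a point): Point on the spindle axis inside the key, 109 mm above the table, 8 mm below the key's top: where to take it from above. Axes as the key's.
- mirror_glass: The mirror's glass, 54 mm wide, 46 mm high, 23 to 69 mm above the table, below the key. Origin: middle of its reflecting face, on the spindle axis; x: normal of that face.
- lens (a point): Front of the camera's lens, 45 mm above the table, 120 mm right (box's y-) of the spindle axis; fixed on the box. The camera looks level along the box's y+ at the spindle axis. It sees a thing in the middle of its picture when the normal of the glass halves the angle, at the spindle and seen from above, between the lens and that thing.
- view_point (a point): No solid thing: where the middle of the camera's picture falls by way of the mirror, 110 mm from the spindle axis along the reflected line of sight, 45 mm above the table. x: along that line, away from the mirror; y: to the left of it. The line turns by twice the mirror's angle: along the box's y+ at mirror angle 0, along x+ at 0.785.
- block_bored: Wooden block with one bored hole, stood on edge in the left or right half of the well: 42 mm high, 56 mm wide, 29 mm deep, the bored face turned to the front of the well within 0.12 rad. Origin: middle of its back face; z out of the bored face, x up.
- bore (a point): Middle of the mouth of the bored hole (dark, 11 mm across) in the block's front face, 45 mm above the table, 8 mm right of the block's middle as seen by the robot. This is what the camera must see.
- block_plain: Plain wooden offcut without a hole, 36 x 40 x 26 mm, flat on the floor of the other half of the well. Origin: centre of its underside.
- thumb_plane: Small oval brass plane, 25 x 60 x 34 mm, lying on the baseboard to the right of the well. Not needed; to be left where it is.
- bridge_blank: Thin maple violin-bridge blank, 34 x 41 x 4 mm, lying on the baseboard to the right of the well. Not needed; to be left where it is.
- violin_body: Pale unvarnished violin body, 355 x 207 x 68 mm, on the table at the right. Not needed; to be left where it is.
- sanding_block: Hand-worn hardwood block, 58 x 88 x 34 mm, on the table at the left. Not needed; to be left where it is.
- sanding_stick: Thin flat stick, 12 x 148 x 7 mm, on the table at the left. Not needed; to be left where it is.
- spool_clamp: Wooden spool clamp lying on its side, 110 x 30 x 30 mm, on the table at the left. Not needed; to be left where it is.
- cork_block: Cork block, 44 x 70 x 28 mm, on the table at the right. Not needed; to be left where it is.
Things that resemble listed ones, but are neither listed nor needed, are in the scene too. Leave any pink look-alike of the block_bored alone.

How it is judged:
On the way, in this order (a step that is already met when the one before it is completed fails the run):
1. the cover is slid fully shut (within 4 mm) while the mirror is still parked (value of joint cover below 0.004 m and value of joint mirror below 0.2 rad), for 0.2 s.
2. the mirror, turned by its key, shows the hole to the camera (contact force between the fingers and mirror_key above 1 N and y of bore in the frame of view_point between -0.012 and 0.012 m and x of bore in the frame of view_point above -0.06 m), for 0.2 s.
At the end, for the whole second after the job is handed in: cover shut within 4 mm; the fingers grip the key (over 1 N) and hold the mirror still (under 0.05 rad/s); the middle of the camera's picture, by way of the mirror, falls within 12 mm sideways of the middle of the bored hole (so the whole hole shows); both blocks within 10 mm of where they stood (all of step 2 and value of joint cover below 0.004 m and velocity of joint mirror between -0.05 and 0.05 rad/s and distance of each of bore, block_plain from where it was at the start of the episode below 0.01 m); the arm keeps its last pose, push and grip.
It fails at once if the fingers touch the mirror's glass (over 0.5 N) (contact force between the fingers and mirror_glass above 0.5 N).
It fails at once if a block in the well or a bystander is shifted by more than 20 mm (distance of any of block_bored, block_plain, thumb_plane, bridge_blank, violin_body, sanding_block, sanding_stick, spool_clamp, cork_block from where it was at the start of the episode above 0.02 m).
It also fails if it takes over 40 s, if anything falls off the work surface, if the arm or the gripper's body presses on something with over 40 N, if the wrist force passes 120 N, or if a joint passes its speed limit or range.

## Working session

There is one attempt and no reset: what is moved stays moved. The work goes in short steps, Python scripts to look and compute and a shell command to move; the robot and the scene stay as the last step left them, time stands still between calls to the robot, and variables do not carry over. Pictures are saved under pics/ and viewed, and the job is handed in when it is done.

```bash
ls; mkdir -p pics; cat > h.py <<'E'
import numpy as np, cv2, pickle
from plant import *
def shot(n,fn):
    s=snapshot(n); cv2.imwrite('pics/'+fn,s['frame'][:,:,::-1]); return s
def ray(s,uv):
    T=np.linalg.inv(s['camera_from_world']); d=np.linalg.inv(s['mtx'])@[uv[0],uv[1],1]
    return T[:3,3],T[:3,:3]@d
def atz(s,uv,z):
    o,d=ray(s,uv); return o+d*(z-o[2])/d[2]
def dep(s,uv):
    o,d=ray(s,uv); return o+d*s['depth'][int(round(uv[1])),int(round(uv[0]))]
def proj(s,p):
    c=s['camera_from_world']@np.append(p,1); q=s['mtx']@c[:3]; return q[:2]/q[2]
E
python3 - <<'E'
from h import *
np.set_printoptions(precision=4,suppress=True)
st=get_state(); print(st['clock'],st['tool_pos'],st['eef_rot'],st['opening'])
Z=dict(cover_grip=.094,key_grip=.109,mirror_key=.083,lens=.045,well=.02,bore=.045,viewing_box=0,mirror_glass=.046,block_plain=.02)
for n in('scene','top'):
    s=shot(n,n+'0.png'); print(n, np.linalg.inv(s['camera_from_world'])[:3,3])
    for t,z in Z.items():
        for r in pinpoint(t,s)[:3]: print(t,round(r['conf'],2),np.array(r['uv']),atz(s,r['uv'],z),dep(s,r['uv']))
print(get_state()['clock'])
E
```

```text
pics
0.0 [ 0.1826 -0.5971  0.2459] [ 0.8039 -0.5947 -0.0008 -0.0005] 0.9970530464657377
scene [ 0.1725 -0.4866  0.9775]
cover_grip 0.76 [292.8 192.7] [0.6313 0.1244 0.094 ] [0.6282 0.1203 0.0999]
key_grip 0.48 [247.8 224.5] [0.4696 0.0907 0.109 ] [0.4665 0.0846 0.1182]
key_grip 0.33 [322.5 361.9] [ 0.415  -0.2871  0.109 ] [ 0.4361 -0.2697  0.0333]
mirror_key 0.67 [247.1 228.3] [0.4707 0.0986 0.083 ] [0.464  0.0855 0.1031]
lens 0.78 [282.9 272.7] [ 0.4862 -0.042   0.045 ] [ 0.4961 -0.028   0.0157]
well 0.56 [274.8 222.8] [0.5652 0.1133 0.02  ] [0.5639 0.1113 0.0232]
well 0.56 [312.7 269.8] [ 0.5626 -0.0655  0.02  ] [ 0.1725 -0.4866  0.9775]
well 0.5 [328.8 252.2] [ 0.6297 -0.0463  0.02  ] [ 0.6252 -0.0507  0.0296]
bore 0.82 [292.  228.8] [0.5819 0.0554 0.045 ] [0.5796 0.0523 0.0504]
bore 0.68 [227.1 185.2] [0.5155 0.2871 0.045 ] [0.5271 0.3132 0.0135]
bore 0.67 [328.3 195.9] [0.7335 0.0925 0.045 ] [0.714  0.0725 0.0773]
viewing_box 0.92 [281.2 249. ] [0.5388 0.0426 0.    ] [0.5306 0.0307 0.0221]
block_plain 0.47 [272.4 211.1] [0.5824 0.1514 0.02  ] [0.5714 0.1344 0.0456]
block_plain 0
[... 375 characters left out ...]
678 0.0804 0.1169]
mirror_key 0.19 [287.4 225.8] [0.5413 0.0547 0.083 ] [0.5519 0.0523 0.0207]
lens 0.91 [318.6 242.4] [ 0.4898 -0.0427  0.045 ] [ 0.4895 -0.0423  0.048 ]
well 0.92 [268.8 222.3] [0.5664 0.1123 0.02  ] [0.5661 0.1123 0.022 ]
bore 0.74 [317.7 172.7] [ 0.7198 -0.0556  0.045 ] [ 0.7288 -0.0593  0.0161]
bore 0.71 [251.3 167.2] [0.7489 0.1617 0.045 ] [ 0.7639  0.1639 -0.0003]
bore 0.7 [287.5 216. ] [0.5796 0.0512 0.045 ] [0.5794 0.0513 0.0463]
viewing_box 0.89 [287.1 226.9] [0.5518 0.0527 0.    ] [0.5484 0.0535 0.02  ]
mirror_glass 0.31 [309.7 203.1] [ 0.6185 -0.0227  0.046 ] [ 0.6212 -0.0238  0.0341]
block_plain 0.54 [256.  222.6] [0.5674 0.1541 0.02  ] [0.5628 0.153  0.0453]
1.0
```

```bash
python3 - <<'E'
import cv2
for n,(a,b,c,d) in dict(scene=(140,300,190,400),top=(140,290,210,370)).items():
    im=cv2.imread(f'pics/{n}0.png')[a:b,c:d]; im=cv2.resize(im,None,fx=3.7,fy=3.7,interpolation=cv2.INTER_CUBIC); print(im.shape); cv2.imwrite(f'pics/{n}0z.png',im)
E
```

```text
(592, 777, 3)
(555, 592, 3)
```

View pics/scene0z.png

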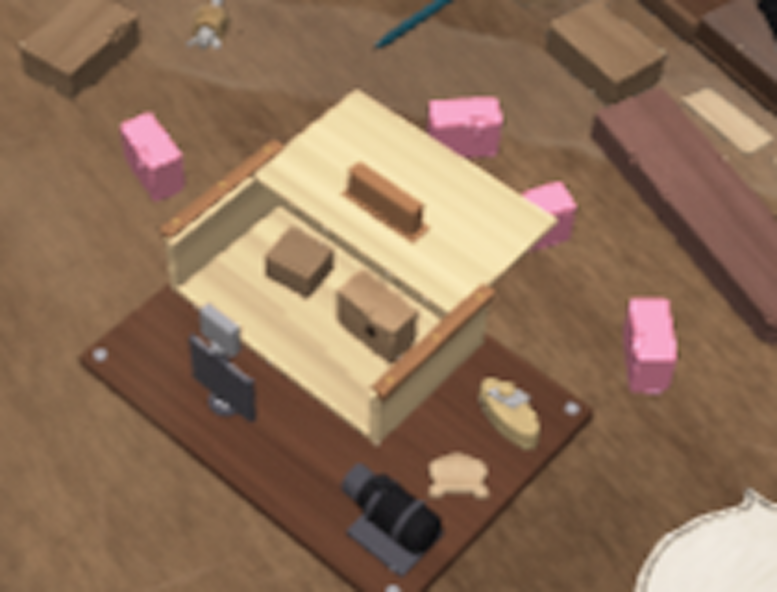

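View pics/top0z.png

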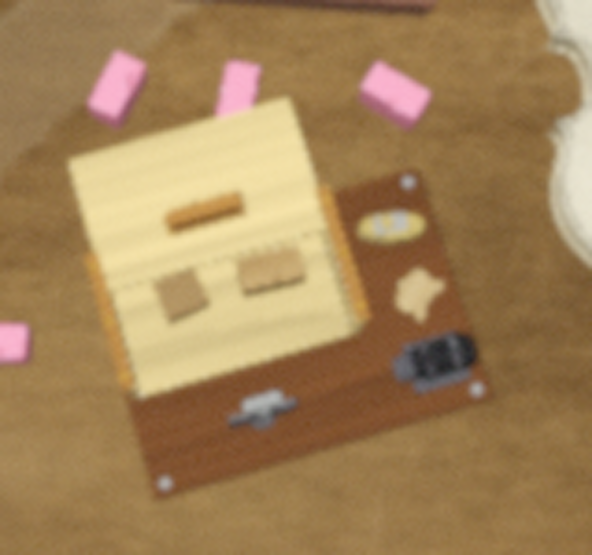

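View pics/scene0.png

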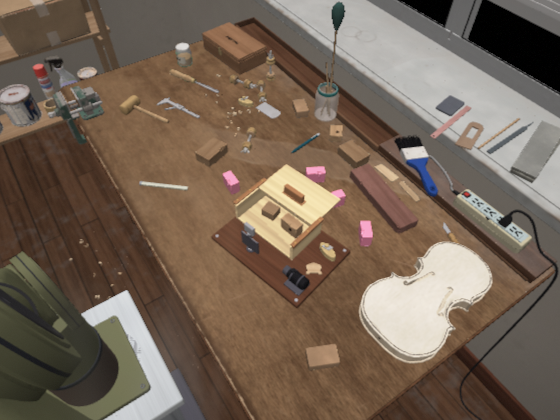

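Top view: the box is yawed, with the bored block at zoomed (270,270), right half, its hole facing the front. The plain block is at (180,295). The mirror is parked at (262,408) and the cover pull is at (205,210), with the cover slid well back. Pink look-alikes lie outside the box. Next I refine the box pose with edges and screws.

```bash
cat > m.py <<'E'
from h import *
from scipy.optimize import least_squares
np.set_printoptions(precision=4,suppress=True)
def up(u,v,n): 
    a,c=dict(scene=(140,190),top=(140,210))[n]; return np.array([(u+.5)/3.7-.5+c,(v+.5)/3.7-.5+a])
E
python3 - <<'E'
from m import *
s=snapshot('top')
print('R',s['camera_from_world'][:3,:3])
for nm,uv,z in [('FL',(155,497),.014),('FR',(492,396),.014),('BR',(420,170),.014),('sFL',(165,483),.014),('sFR',(477,390),.014),('sBR',(408,182),.014),('keyL',(248,402),.117),('keyR',(283,397),.117),('glassL',(231,420),.069),('glassR',(296,404),.069),('pullL',(167,222),.106),('pullR',(243,203),.106),('covBL',(69,158),.078),('covBR',(290,97),.078),('wallRF',(364,318),.075),('wallLF',(128,388),.075)]:
    p=up(*uv,'top'); print(nm,p,atz(s,p,z))
# depth map height
H,W=s['depth'].shape; v,u=np.mgrid[:H,:W]
T=np.linalg.inv(s['camera_from_world']); K=np.linalg.inv(s['mtx'])
d=np.stack([u,v,np.ones_like(u)],-1)@K.T*s['depth'][...,None]
P=d@T[:3,:3].T+T[:3,3]
def fit(name,lo,hi,c,r):
    m=(P[...,2]>lo)&(P[...,2]<hi)&(np.hypot(P[...,0]-c[0],P[...,1]-c[1])<r)
    q=P[m][:,:2].astype(np.float32); rc=cv2.minAreaRect(q*1000); print(name,len(q),q.mean(0),rc)
fit('key',.095,.13,(.4725,.0768),.04)
fit('pull',.09,.13,(.637,.1225),.06)
fit('bored',.05,.068,(.585,.05),.05)
fit('plain',.04,.06,(.567,.154),.035)
pickle.dump(s,open('top.pkl','wb')); s2=snapshot('scene'); pickle.dump(s2,open('scene.pkl','wb'))
E
```

```text
R [[-0.0479 -0.9988  0.0045]
 [-0.9782  0.046  -0.2024]
 [ 0.202  -0.0141 -0.9793]]
FL [251.527  273.9595] [0.4027 0.1748 0.014 ]
FR [342.6081 246.6622] [ 0.4761 -0.1231  0.014 ]
BR [323.1486 185.5811] [ 0.6837 -0.0747  0.014 ]
sFL [254.2297 270.1757] [0.4142 0.1657 0.014 ]
sFR [338.5541 245.0405] [ 0.482  -0.1104  0.014 ]
sBR [319.9054 188.8243] [ 0.673  -0.0631  0.014 ]
keyL [276.6622 248.2838] [0.4693 0.0915 0.117 ]
keyR [286.1216 246.9324] [0.472  0.0632 0.117 ]
glassL [272.0676 253.1486] [0.4604 0.106  0.069 ]
glassR [289.6351 248.8243] [0.4712 0.0511 0.069 ]
pullL [254.7703 199.6351] [0.6237 0.1516 0.106 ]
pullR [275.3108 194.5   ] [0.637  0.0877 0.106 ]
covBL [228.2838 182.3378] [0.691  0.2349 0.078 ]
covBR [288.0135 165.8514] [0.7369 0.0422 0.078 ]
wallRF [308.0135 225.5811] [ 0.5403 -0.0099  0.075 ]
wallLF [244.2297 244.5   ] [0.4905 0.1906 0.075 ]
key 40 [0.4685 0.08  ] ((469.5650939941406, 80.27143096923828), (10.244382858276367, 29.361722946166992), 13.46154499053955)
pull 110 [0.6333 0.1205] ((634.4402465820312, 120.28936004638672), (14.841789245605469, 63.46072769165039), 13.176336288452148)
bored 177 [0.59   0.0621] ((585.043212890625, 51.201316833496094), (54.18482971191406, 82.58588409423828), 14.96401596069336)
plain 139 [0.5743 0.1452] ((575.0182495117188, 144.6044921875), (35.530029296875, 39.69154357910156), 20.76103401184082)
```

```bash
python3 - <<'E'
from m import *
s=pickle.load(open('top.pkl','rb')); s2=pickle.load(open('scene.pkl','rb'))
obs=[]
for nm,uv,b in [('FL',(155,497),(-.11,.155,.014)),('FR',(492,396),(-.11,-.155,.014)),('BR',(420,170),(.11,-.155,.014))]:
    obs.append((s,up(*uv,'top'),b,'t'+nm))
obs+=[(s,np.array([318.6,242.4]),(-.065,-.075,.045),'tlens'),(s,np.array([281.4,247.5]),(-.065,.045,.117),'tkeytop'),
 (s2,np.array([282.9,272.7]),(-.065,-.075,.045),'slens'),(s2,np.array([247.8,224.5]),(-.065,.045,.109),'skey'),(s2,up(80,358,'scene'),(-.11,.155,.014),'sFL'),(s2,up(593,413,'scene'),(.11,-.155,.014),'sBR'),
 (s2,up(222,318,'scene'),(-.065,.045,.117),'skeytop')]
def w(p,b): c,sn=np.cos(p[2]),np.sin(p[2]); return np.array([p[0]+c*b[0]-sn*b[1],p[1]+sn*b[0]+c*b[1],b[2]])
f=lambda p:np.concatenate([proj(o[0],w(p,o[2]))-o[1] for o in obs])
r=least_squares(f,[.55,.05,.24],loss='soft_l1'); p=r.x; print(p)
for o,e in zip(obs,f(p).reshape(-1,2)): print(o[3],e)
print('spindle',w(p,(-.065,.045,.109)),'lens',w(p,(-.065,-.075,.045)))
Rb=lambda q:(lambda d:np.array([np.cos(p[2])*d[0]+np.sin(p[2])*d[1],-np.sin(p[2])*d[0]+np.cos(p[2])*d[1]]))(np.array(q)-p[:2])
for n,q in dict(bore_top=(.5796,.0512),bore_sc=(.5819,.0554),pullr=(.6344,.1203),pull_t=(.6388,.1226),pull_s=(.6313,.1244),well=(.5664,.1123)).items():
    b=Rb(q); print(n,b, 'mirror angle', .5*(np.pi/2-np.arctan2(b[1]-.045,b[0]+.065)))
np.save('box.npy',p)
for ss,n in((s,'top'),(s2,'scene')):
    im=ss['frame'][:,:,::-1].copy(); im=cv2.resize(im,None,fx=4,fy=4,interpolation=cv2.INTER_CUBIC)
    P=lambda b:tuple(int(x) for x in ((proj(ss,w(p,b))+.5)*4-.5))
    def loop(L,c):
        for a,b in zip(L,L[1:]+L[:1]): cv2.line(im,P(a),P(b),c,1)
    loop([(-.11,.155,.014),(-.11,-.155,.014),(.11,-.155,.014),(.11,.155,.014)],(0,0,255))
    loop([(-.07,.061,.117),(-.07,.029,.117),(-.06,.029,.117),(-.06,.061,.117)],(0,255,0))
    loop([(-.065,.072,.069),(-.065,.018,.069),(-.065,.018,.023),(-.065,.072,.023)],(255,255,0))
    for q in((.5796,.0512),(.5819,.0554)):
        cv2.circle(im,tuple(int(x) for x in ((proj(ss,(*q,.045))+.5)*4-.5)),3,(255,0,255),1)
    x0,y0=P((0,0,.03)); cv2.imwrite(f'pics/{n}_fit.png',im[max(0,y0-290):y0+290,x0-350:x0+350])
E
```

```text
[0.541  0.0508 0.2294]
tFL [-0.5713  1.2951]
tFR [0.8025 2.105 ]
tBR [0.1358 0.0788]
tlens [-1.8961 -1.4726]
tkeytop [-0.7942  1.1948]
slens [ 1.7153 -3.1291]
skey [1.5471 3.29  ]
sFL [-0.3966 -0.4949]
sBR [1.361  0.2808]
skeytop [-0.4541  0.2982]
spindle [0.4675 0.0798 0.109 ] lens [ 0.4948 -0.037   0.045 ]
bore_top [ 0.0376 -0.0084] mirror angle 1.0251740400173794
bore_sc [ 0.0408 -0.0048] mirror angle 1.005340409456871
pullr [0.1067 0.0465] mirror angle 0.7811669524909848
pull_t [0.1115 0.0477] mirror angle 0.7777723235984547
pull_s [0.1046 0.0512] mirror angle 0.7672764867597786
well [0.0387 0.0541] mirror angle 0.7415098166393351
```

View pics/top_fit.png

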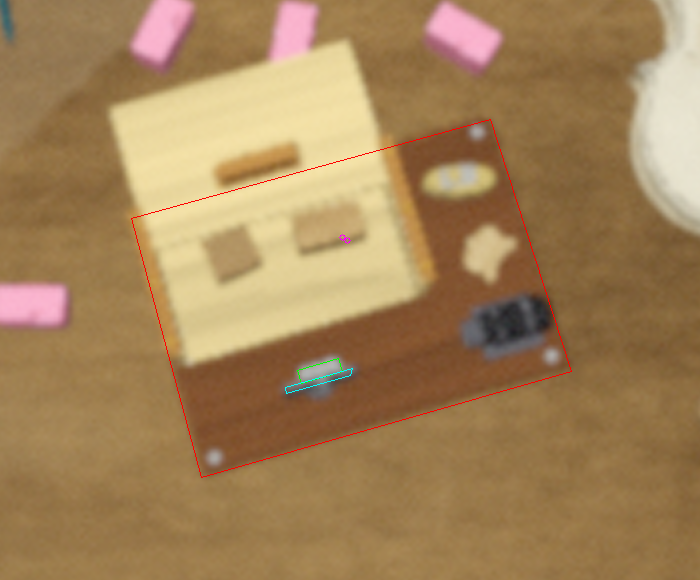

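View pics/scene_fit.png

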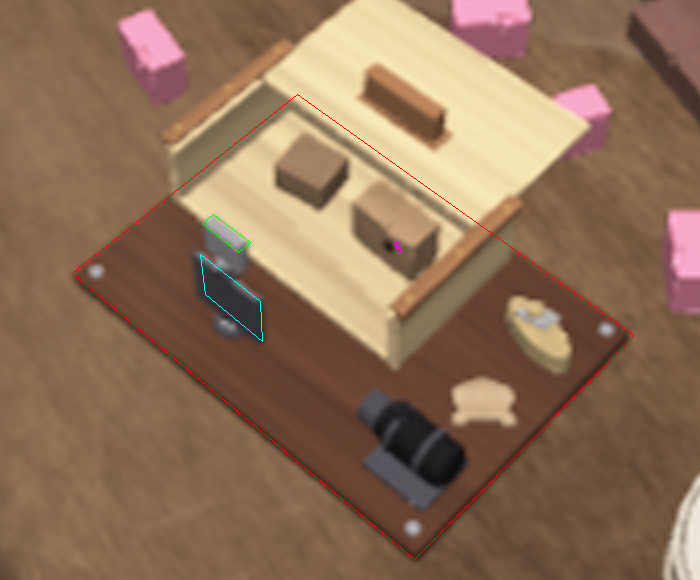

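Fitted outlines match the board, key and glass in both views. The hole itself sits at about (391,244) in the scene zoom, slightly left of the networks' points. I'll refine the bore and start turning the tool.

```bash
python3 - <<'E'
from m import *
s=pickle.load(open('top.pkl','rb')); s2=pickle.load(open('scene.pkl','rb')); p=np.load('box.npy')
uv=proj(s2,(.5819,.0554,.045)); u,v=uv.astype(int)
g=s2['frame'].sum(2)[v-5:v+6,u-7:u+6]; print(uv,u-7,v-5); print(g)
uv=proj(s,(.5796,.0512,.045)); u,v=uv.astype(int)
g=s['frame'].sum(2)[v-5:v+5,u-6:u+6]; print(uv,u-6,v-5); print(g)
E
python3 -m creep '[{"hand":0.04,"slide":[0,0,0],"turn":-10.5}]'
```

```text
[291.9926 228.8164] 284 223
[[274 269 301 377 441 471 459 457 466 466 463 457 450]
 [276 274 263 282 377 423 438 467 473 472 476 471 457]
 [271 274 276 273 296 363 441 483 482 480 479 478 471]
 [257 266 270 275 270 300 401 464 481 483 480 481 474]
 [256 258 265 273 256 245 296 366 424 466 483 485 477]
 [257 259 259 263 231 168 187 264 322 377 444 478 487]
 [337 264 260 257 218 131  98 215 274 293 327 383 387]
 [523 385 264 262 248 196 118 184 262 276 269 296 283]
 [596 541 406 303 263 249 226 237 266 275 273 308 288]
 [604 596 571 486 342 263 261 259 265 271 273 289 267]
 [598 603 608 588 497 343 262 260 256 264 271 270 243]]
[287.5105 216.0024] 281 211
[[466 461 470 470 476 472 484 492 493 496 503 526]
 [468 469 476 477 474 477 481 493 491 497 497 524]
 [478 484 480 477 481 483 491 489 496 484 479 511]
 [483 488 481 472 463 476 482 476 458 445 433 486]
 [485 491 469 451 442 453 451 425 396 390 407 488]
 [463 457 425 388 362 364 385 384 387 429 466 531]
 [379 381 379 367 384 405 434 457 495 528 551 564]
 [386 423 447 470 490 522 544 551 561 575 578 586]
 [494 527 545 558 559 577 583 581 587 588 586 585]
 [564 575 579 584 579 585 587 584 587 585 588 591]]
clock: 1.23
tool_pos: [0.183, -0.5977, 0.2468]
eef_rot: [0.856, -0.517, -0.0, 0.0]
contact_force: [-0.3, 0.2, 0.0]
opening: 0.909
```

```bash
python3 -m creep '[{"hand":0.04,"slide":[0,0,0],"turn":-10.5},{"hand":0.04,"slide":[0,0,0],"turn":-10.5},{"hand":0.04,"slide":[0,0,0],"turn":-10.5},{"hand":0.04,"slide":[0,0,0],"turn":-10.5},{"hand":0.04,"slide":[0,0,0],"turn":-10.5}]'
python3 -m creep '[{"hand":0.04,"slide":[0,0,0],"turn":-10.5},{"hand":0.04,"slide":[0,0,0],"turn":-10.5},{"hand":0.04,"slide":[0,0,0],"turn":-2.3}]'
cat > tool.py <<'E'
import sys
from m import *
from scipy.spatial.transform import Rotation as R
def to(target,yaw=None):
    st=get_state(); Q=R.from_quat(st['eef_rot']).as_matrix()
    print('clk',st['clock'],'tcp',np.array(st['tool_pos']),'yaw deg',np.degrees(np.arctan2(Q[1,0],Q[0,0])),'open',st['opening']*88.1,'F',np.array(st['contact_force']),'q',np.round(st['q'],2))
    print('tool-axes shift',Q.T@(np.array(target)-st['tool_pos']), 'tilt',Q[:,2])
E
python3 - <<'E'
from tool import *
s2=pickle.load(open('scene.pkl','rb')); p=np.load('box.npy')
q=atz(s2,(289.7,229.1),.045); c,sn=np.cos(p[2]),np.sin(p[2]); d=q[:2]-p[:2]; b=[c*d[0]+sn*d[1],-sn*d[0]+c*d[1]]
print('bore',q,b,.5*(np.pi/2-np.arctan2(b[1]-.045,b[0]+.065)))
to((.634,.120,.2))
E
```

```text
clock: 1.85
tool_pos: [0.1827, -0.5978, 0.2468]
eef_rot: [0.996, -0.084, -0.0, 0.0]
contact_force: [0.7, 0.9, 0.4]
opening: 0.456
clock: 2.22
tool_pos: [0.1826, -0.5977, 0.2466]
eef_rot: [0.993, 0.116, 0.0, -0.0]
contact_force: [-0.1, -0.8, 0.2]
opening: 0.453
bore [0.5763 0.058  0.045 ] [np.float64(0.0359685562885523), np.float64(-0.0009649381605114655)] 0.9989996945315651
clk 2.225 tcp [ 0.1826 -0.5977  0.2466] yaw deg 13.295980191620696 open 39.93482087928643 F [-0.1313 -0.7543  0.1682] q [ 1.53  0.75 -0.62  1.55  0.49  1.    1.  ]
tool-axes shift [ 0.6043 -0.5947  0.0469] tilt [ 0.0003  0.0003 -1.    ]
```

```bash
python3 -m creep '[{"hand":0.04,"slide":[0.042,-0.042,0],"turn":0},{"hand":0.04,"slide":[0.042,-0.042,0],"turn":0},{"hand":0.04,"slide":[0.042,-0.042,0],"turn":0},{"hand":0.04,"slide":[0.042,-0.042,0],"turn":0},{"hand":0.04,"slide":[0.042,-0.042,0],"turn":0}]'
python3 -m creep '[{"hand":0.04,"slide":[0.042,-0.042,0],"turn":0},{"hand":0.04,"slide":[0.042,-0.042,0],"turn":0},{"hand":0.04,"slide":[0.042,-0.042,0],"turn":0},{"hand":0.04,"slide":[0.042,-0.042,0],"turn":0},{"hand":0.04,"slide":[0.042,-0.042,0],"turn":0}]'
python3 - <<'E'
from tool import *
to((.634,.120,.2))
E
```

```text
clock: 2.85
tool_pos: [0.3398, -0.3435, 0.247]
eef_rot: [0.993, 0.114, 0.0, 0.0]
contact_force: [0.2, -0.9, 0.6]
opening: 0.458
clock: 3.48
tool_pos: [0.4959, -0.0907, 0.247]
eef_rot: [0.993, 0.114, 0.0, 0.0]
contact_force: [0.7, -0.2, -0.1]
opening: 0.456
clk 3.475 tcp [ 0.4959 -0.0907  0.247 ] yaw deg 13.141839324178592 open 40.20054934406664 F [ 0.696  -0.2097 -0.0729] q [ 0.45  0.58 -0.58  1.91  0.44  0.78 -0.14]
tool-axes shift [ 0.1823 -0.1738  0.0469] tilt [ 0.0007 -0.0006 -1.    ]
```

```bash
python3 -m creep '[{"hand":0.04,"slide":[0.042,-0.042,0],"turn":0},{"hand":0.04,"slide":[0.042,-0.042,0],"turn":0},{"hand":0.04,"slide":[0.042,-0.042,0],"turn":0},{"hand":0.04,"slide":[0.042,-0.036,0.02],"turn":-0.3},{"hand":0.04,"slide":[0.012,-0.009,0.025],"turn":0}]'
python3 -m creep '[{"hand":0.04,"slide":[0,0,0],"turn":0}]'
python3 - <<'E'
from tool import *
to((.634,.120,.094))
s=shot('scene','s1.png')
cv2.imwrite('pics/s1z.png',cv2.resize(s['frame'][130:290,200:400,::-1],None,fx=3.7,fy=3.7))
print([ (r['conf'],r['uv'],atz(s,r['uv'],.094)) for r in pinpoint('cover_grip',s)[:2]])
E
```

```text
clock: 4.1
tool_pos: [0.6323, 0.121, 0.2018]
eef_rot: [0.993, 0.119, 0.002, -0.002]
contact_force: [-0.3, -0.6, -0.2]
opening: 0.453
clock: 4.22
tool_pos: [0.6295, 0.1166, 0.1998]
eef_rot: [0.993, 0.119, -0.002, 0.0]
contact_force: [-0.9, -0.6, 0.6]
opening: 0.453
clk 4.225 tcp [0.6295 0.1166 0.1998] yaw deg 13.631534061798915 open 39.9044240097712 F [-0.888  -0.6367  0.5502] q [ 0.02  0.8  -0.51  1.55  0.46  0.92 -0.41]
tool-axes shift [ 0.0055 -0.0023  0.1058] tilt [-0.0037 -0.0008 -1.    ]
[(0.58, [294.3, 192.3], array([0.6355, 0.1233, 0.094 ]))]
```

View pics/s1z.png

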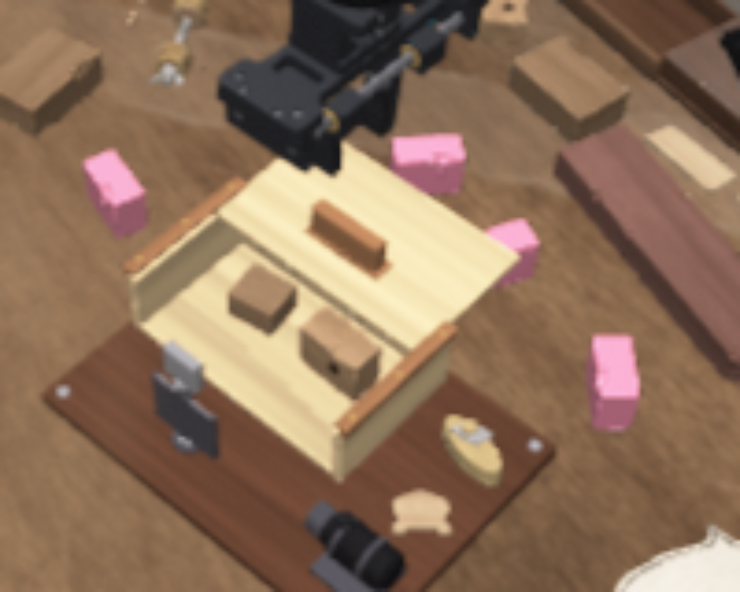

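The gripper hovers above the pull at zoomed (347,237), with the scene undisturbed. Descending.

```bash
python3 -m creep '[{"hand":0.04,"slide":[0.006,-0.003,0.03],"turn":0},{"hand":0.04,"slide":[0,0,0.025],"turn":0},{"hand":0.04,"slide":[0,0,0.02],"turn":0},{"hand":0.04,"slide":[0,0,0],"turn":0}]'
python3 - <<'E'
from tool import *
to((.635,.121,.094))
E
```

```text
clock: 4.82
tool_pos: [0.6351, 0.1185, 0.1261]
eef_rot: [0.993, 0.118, -0.001, 0.001]
contact_force: [-0.4, 0.3, 0.5]
opening: 0.454
clk 4.825 tcp [0.6351 0.1185 0.1261] yaw deg 13.529132883273043 open 39.980199413003554 F [-0.4138  0.341   0.5144] q [-0.01  0.9  -0.47  1.58  0.52  0.79 -0.46]
tool-axes shift [ 0.0006 -0.0024  0.0321] tilt [-0.0018 -0.0014 -1.    ]
```

```bash
python3 -m creep '[{"hand":0.04,"slide":[0,-0.002,0.02],"turn":0},{"hand":0.04,"slide":[0,0,0.011],"turn":0},{"hand":0.04,"slide":[0,0,0],"turn":0},{"hand":0.0,"slide":[0,0,0],"turn":0},{"hand":0.0,"slide":[0,0,0],"turn":0}]' 12
python3 -m creep '[{"hand":0.0,"slide":[0,0,0],"turn":0}]'
python3 - <<'E'
from tool import *
to((.635,.121,.094))
E
```

```text
clock: 5.45
tool_pos: [0.6357, 0.122, 0.0962]
eef_rot: [0.993, 0.118, 0.001, -0.0]
contact_force: [-0.2, 0.3, -0.5]
opening: 0.253
clock: 5.58
tool_pos: [0.6354, 0.1218, 0.0961]
eef_rot: [0.993, 0.118, 0.0, 0.0]
contact_force: [-0.1, 0.6, 1.2]
opening: 0.157
clk 5.575 tcp [0.6354 0.1218 0.0961] yaw deg 13.607085813323327 open 13.82503460695715 F [-0.0534  0.636   1.1519] q [-0.03  0.94 -0.45  1.6   0.55  0.73 -0.49]
tool-axes shift [-0.0005  0.0007  0.0021] tilt [ 0.0004 -0.0001 -1.    ]
```

```bash
python3 -m creep '[{"hand":0.0,"slide":[-0.015,0,0],"turn":0},{"hand":0.0,"slide":[-0.015,0,0],"turn":0},{"hand":0.0,"slide":[-0.015,0,0],"turn":0},{"hand":0.0,"slide":[-0.01,0,0],"turn":0},{"hand":0.0,"slide":[0,0,0],"turn":0}]'
python3 - <<'E'
from tool import *
to((.635,.121,.096))
s=shot('scene','s2.png')
cv2.imwrite('pics/s2z.png',cv2.resize(s['frame'][130:290,200:400,::-1],None,fx=3.7,fy=3.7))
E
```

```text
clock: 6.2
tool_pos: [0.5813, 0.1086, 0.0961]
eef_rot: [0.993, 0.119, -0.0, 0.0]
contact_force: [-0.9, -1.0, 3.0]
opening: 0.162
clk 6.2 tcp [0.5813 0.1086 0.0961] yaw deg 13.618171823608304 open 14.295718743851282 F [-0.9478 -1.0377  2.9739] q [-0.03  0.88 -0.42  1.78  0.58  0.61 -0.56]
tool-axes shift [0.0552 0.0006 0.0001] tilt [-0.0006 -0.0009 -1.    ]
```

View pics/s2z.png

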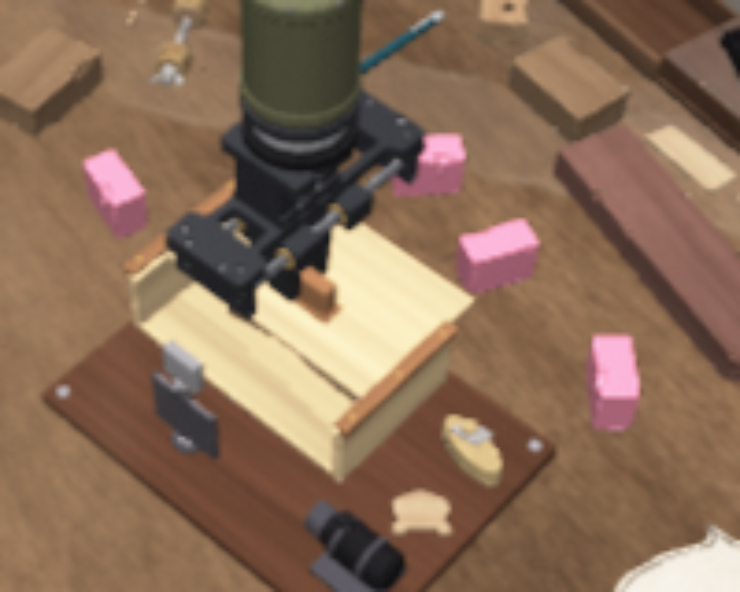

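The cover is following; a strip about 25–30 mm wide is still open at the front.

```bash
python3 -m creep '[{"hand":0.0,"slide":[-0.01,0,0],"turn":0},{"hand":0.0,"slide":[-0.01,0,0],"turn":0},{"hand":0.0,"slide":[0,0,0],"turn":0}]'
python3 -m creep '[{"hand":0.0,"slide":[-0.005,0,0],"turn":0},{"hand":0.0,"slide":[0,0,0],"turn":0}]'
python3 -m creep '[{"hand":0.0,"slide":[-0.005,0,0],"turn":0},{"hand":0.0,"slide":[0,0,0],"turn":0}]'
```

```text
clock: 6.62
tool_pos: [0.5611, 0.1036, 0.096]
eef_rot: [0.993, 0.119, -0.001, 0.001]
contact_force: [-1.1, -2.1, 6.4]
opening: 0.16
clock: 6.88
tool_pos: [0.5568, 0.1026, 0.096]
eef_rot: [0.993, 0.118, -0.0, 0.0]
contact_force: [0.2, -1.6, 6.8]
opening: 0.157
clock: 7.12
tool_pos: [0.5521, 0.1014, 0.096]
eef_rot: [0.993, 0.118, -0.0, 0.0]
contact_force: [0.4, -1.3, 7.6]
opening: 0.158
```

```bash
python3 -m creep '[{"hand":0.0,"slide":[-0.004,0,0],"turn":0},{"hand":0.0,"slide":[0,0,0],"turn":0}]'
python3 -m creep '[{"hand":0.0,"slide":[-0.004,0,0],"turn":0},{"hand":0.0,"slide":[0,0,0],"turn":0}]'
python3 - <<'E'
from tool import *
to((.635,.121,.096))
s=shot('scene','s3.png')
cv2.imwrite('pics/s3z.png',cv2.resize(s['frame'][130:290,200:400,::-1],None,fx=3.7,fy=3.7))
E
```

```text
clock: 7.38
tool_pos: [0.5513, 0.1012, 0.0961]
eef_rot: [0.993, 0.118, 0.003, -0.001]
contact_force: [7.1, -0.6, 0.2]
opening: 0.158
clock: 7.62
tool_pos: [0.5512, 0.1012, 0.0961]
eef_rot: [0.993, 0.118, 0.006, -0.002]
contact_force: [15.1, 0.2, -8.4]
opening: 0.16
clk 7.625 tcp [0.5512 0.1012 0.0961] yaw deg 13.527742588674027 open 14.139775063290868 F [15.1032  0.2211 -8.4197] q [-0.04  0.85 -0.39  1.88  0.61  0.52 -0.61]
tool-axes shift [0.0861 0.0004 0.0012] tilt [ 0.0119  0.0049 -0.9999]
```

View pics/s3z.png

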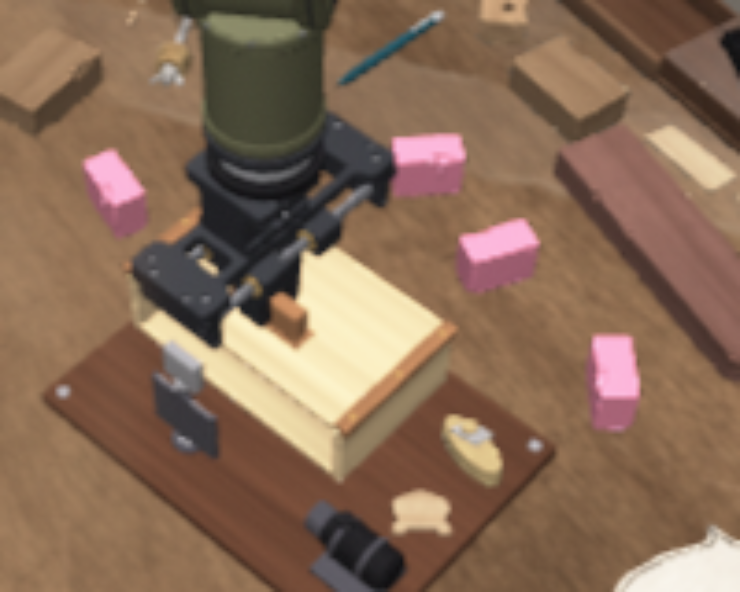

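The stop was felt: motion ended at TCP x 0.551, with 15 N resisting, and the cover's front edge is flush. Relieving the push, then opening and rising.

```bash
python3 -m creep '[{"hand":0.0,"slide":[0.006,0,0],"turn":0},{"hand":0.0,"slide":[0,0,0],"turn":0}]'
python3 -m creep '[{"hand":0.03,"slide":[0,0,0],"turn":0},{"hand":0.03,"slide":[0,0,0],"turn":0},{"hand":0.03,"slide":[0,0,-0.03],"turn":0},{"hand":0.03,"slide":[0,0,-0.03],"turn":0},{"hand":0.03,"slide":[0,0,0],"turn":0}]'
python3 - <<'E'
from tool import *
to((.4685,.080,.150))
E
```

```text
clock: 7.92
tool_pos: [0.5513, 0.1013, 0.096]
eef_rot: [0.993, 0.118, 0.001, 0.0]
contact_force: [3.0, -1.9, 4.1]
opening: 0.152
clock: 8.55
tool_pos: [0.5513, 0.1021, 0.1572]
eef_rot: [0.993, 0.119, 0.001, -0.0]
contact_force: [-0.3, -0.5, 0.8]
opening: 0.336
clk 8.55 tcp [0.5513 0.1021 0.1572] yaw deg 13.617196957968785 open 29.5812785256908 F [-0.3175 -0.5385  0.7704] q [ 0.01  0.76 -0.47  1.84  0.53  0.66 -0.54]
tool-axes shift [-0.0857  0.002   0.0069] tilt [ 0.0027  0.0013 -1.    ]
```

```bash
python3 -m creep '[{"hand":0.04,"slide":[-0.03,0.001,0],"turn":0},{"hand":0.04,"slide":[-0.03,0.001,0],"turn":0},{"hand":0.04,"slide":[-0.026,0,0],"turn":0},{"hand":0.04,"slide":[0,0,0],"turn":0}]'
python3 - <<'E'
from tool import *
to((.4685,.080,.098))
s=shot('scene','s4.png')
cv2.imwrite('pics/s4z.png',cv2.resize(s['frame'][130:290,200:400,::-1],None,fx=3.7,fy=3.7))
for t in('key_grip','cover_grip'): print(t,[ (r['conf'],r['uv'],atz(s,r['uv'],.109 if t[0]=='k' else .094)) for r in pinpoint(t,s)[:2]])
s=shot('top','t4.png')
cv2.imwrite('pics/t4z.png',cv2.resize(s['frame'][140:290,210:370,::-1],None,fx=3.7,fy=3.7))
E
```

```text
clock: 9.05
tool_pos: [0.4649, 0.0783, 0.1548]
eef_rot: [0.993, 0.119, -0.002, 0.001]
contact_force: [-0.1, 1.1, -0.0]
opening: 0.454
clk 9.05 tcp [0.4649 0.0783 0.1548] yaw deg 13.661697724881318 open 39.958852333563684 F [-0.1455  1.0908 -0.0413] q [ 0.    0.68 -0.42  2.09  0.58  0.49 -0.63]
tool-axes shift [ 0.0041 -0.0009  0.0568] tilt [-0.0044 -0.0019 -1.    ]
key_grip [(0.62, [248.9, 222.9], array([0.4745, 0.0934, 0.109 ]))]
cover_grip [(0.73, [273.4, 210.8], array([0.5534, 0.1015, 0.094 ]))]
```

View pics/s4z.png

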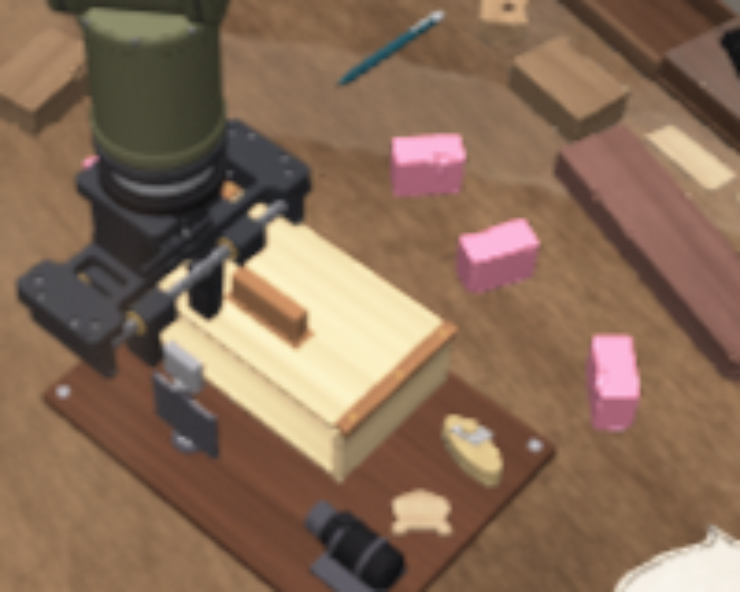

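View pics/t4z.png

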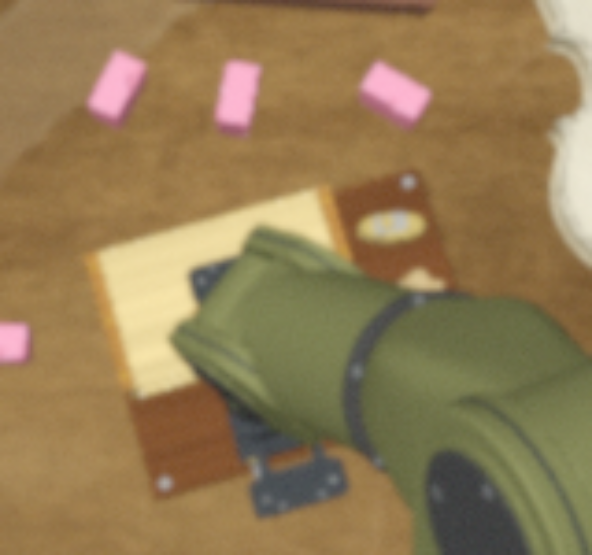

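Both views show the cover flush with the well's front and the mirror still parked, the key at zoomed (183,365) between the open fingers. Now down over the key.

```bash
python3 -m creep '[{"hand":0.04,"slide":[0.004,-0.001,0.02],"turn":0},{"hand":0.04,"slide":[0,0,0.02],"turn":0},{"hand":0.04,"slide":[0,0,0.01],"turn":0},{"hand":0.04,"slide":[0,0,0],"turn":0}]'
python3 - <<'E'
from tool import *
to((.4695,.0805,.100))
E
```

```text
clock: 9.75
tool_pos: [0.4713, 0.0813, 0.1052]
eef_rot: [0.993, 0.119, -0.0, 0.0]
contact_force: [-0.2, -0.1, 0.4]
opening: 0.454
clk 9.75 tcp [0.4713 0.0813 0.1052] yaw deg 13.61748984216196 open 39.97859355857892 F [-0.2369 -0.1207  0.4251] q [-0.07  0.77 -0.32  2.11  0.67  0.36 -0.7 ]
tool-axes shift [-0.002   0.0003  0.0052] tilt [-0.0008 -0.0003 -1.    ]
```

```bash
python3 -m creep '[{"hand":0.04,"slide":[-0.0015,0,0.005],"turn":0},{"hand":0.025,"slide":[0,0,0],"turn":0},{"hand":0.0,"slide":[0,0,0],"turn":0},{"hand":0.0,"slide":[0,0,0],"turn":0},{"hand":0.0,"slide":[0,0,0],"turn":0}]' 20
python3 - <<'E'
from tool import *
to((.4695,.0805,.100)); print(get_state()['moment'])
E
```

```text
clock: 10.38
tool_pos: [0.469, 0.0805, 0.1009]
eef_rot: [0.993, 0.119, -0.001, 0.0]
contact_force: [-3.5, -0.9, 4.2]
opening: 0.109
clk 10.375 tcp [0.469  0.0805 0.1009] yaw deg 13.618310589770836 open 9.580537712901725 F [-3.5348 -0.9352  4.1706] q [-0.08  0.77 -0.31  2.12  0.68  0.34 -0.71]
tool-axes shift [0.0005 0.0001 0.0009] tilt [-0.0012 -0.0008 -1.    ]
[-0.0361  0.4262  0.0075]
```

The key is held at 9.6 mm opening. Cross-checking the bore position from the block's corners before turning.

```bash
python3 - <<'E'
from m import *
s=pickle.load(open('top.pkl','rb')); s2=pickle.load(open('scene.pkl','rb'))
a=cv2.resize(s2['frame'][205:245,272:312,::-1],None,fx=10,fy=10,interpolation=cv2.INTER_CUBIC)
b=cv2.resize(s['frame'][196:226,266:306,::-1],None,fx=10,fy=10,interpolation=cv2.INTER_CUBIC)
b=cv2.copyMakeBorder(b,0,100,0,0,cv2.BORDER_CONSTANT)
cv2.imwrite('pics/blk.png',np.hstack([a,b]))
E
```

```text
(no output)
```

View pics/blk.png

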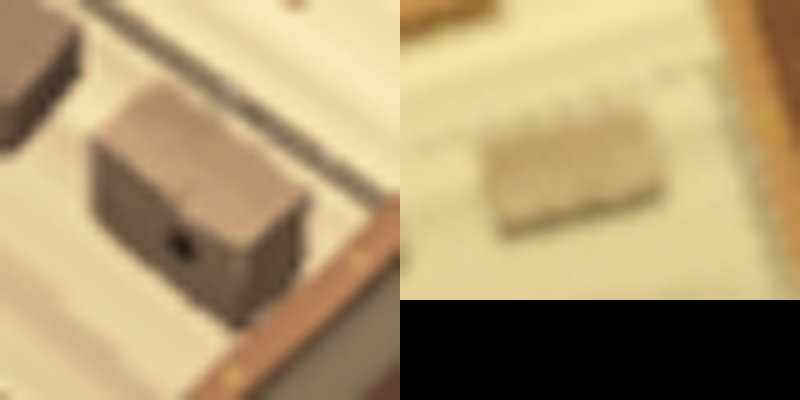

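```bash
python3 - <<'E'
from m import *
s=pickle.load(open('top.pkl','rb')); s2=pickle.load(open('scene.pkl','rb'))
U=lambda u,v,c,r:((u+.5)/10-.5+c,(v+.5)/10-.5+r)
def face(L,Rr,n):
    d=(Rr-L)[:2]; w=np.linalg.norm(d); m=((L+Rr)/2)[:2]; print(n,L[:2],Rr[:2],'width',w,'bore',m+.008*d/w); return m+.008*d/w
c=[face(atz(s2,U(94,142,272,205),.062),atz(s2,U(242,250,272,205),.062),'sc top'),
face(atz(s2,U(95,212,272,205),.020),atz(s2,U(242,330,272,205),.020),'sc bot'),
face(atz(s,U(98,222,266,196),.062),atz(s,U(262,190,266,196),.062),'top'),
np.array([.5763,.058]),np.array([.5796,.0512]),np.array([.5819,.0554])]
S=np.array([.4687,.0803])
for q in c+[np.mean(c,0)]:
  for yaw in(.23,.24):
    d=q-S; b=np.arctan2(d[1],d[0]); nrm=((yaw-np.pi/2)+b)/2; print(q,yaw,'mirror',yaw-nrm,'norm yaw deg',np.degrees(nrm))
E
```

```text
sc top [0.569  0.0891] [0.5812 0.0381] width 0.052415308861493246 bore [0.577  0.0558]
sc bot [0.5738 0.0953] [0.5846 0.0404] width 0.05585975932858957 bore [0.5808 0.06  ]
top [0.5725 0.0906] [0.5803 0.0382] width 0.053002739362952155 bore [0.5776 0.0565]
[0.577  0.0558] 0.23 mirror 1.011606336779469 norm yaw deg -44.782744338144425
[0.577  0.0558] 0.24 mirror 1.016606336779469 norm yaw deg -44.49626544057901
[0.5808 0.06  ] 0.23 mirror 0.9900247320252404 norm yaw deg -43.54620947060766
[0.5808 0.06  ] 0.24 mirror 0.9950247320252404 norm yaw deg -43.25973057304224
[0.5776 0.0565] 0.23 mirror 1.0080055967006565 norm yaw deg -44.576437128504864
[0.5776 0.0565] 0.24 mirror 1.0130055967006566 norm yaw deg -44.28995823093945
[0.5763 0.058 ] 0.23 mirror 1.0025761655405518 norm yaw deg -44.26535363787405
[0.5763 0.058 ] 0.24 mirror 1.007576165540552 norm yaw deg -43.97887474030864
[0.5796 0.0512] 0.23 mirror 1.028704875777131 norm yaw deg -45.76241845855031
[0.5796 0.0512] 0.24 mirror 1.0337048757771312 norm yaw deg -45.475939560984905
[0.5819 0.0554] 0.23 mirror 1.0086564635624067 norm yaw deg -44.61372905270807
[0.5819 0.0554] 0.24 mirror 1.0136564635624066 norm yaw deg -44.32725015514266
[0.5789 0.0562] 0.23 mirror 1.0083069829768616 norm yaw deg -44.59370529013458
[0.5789 0.0562] 0.24 mirror 1.0133069829768617 norm yaw deg -44.30722639256917
```

All estimates agree within about ±0.02 rad: mirror 1.01 rad, tool yaw about -44.5°. Turning +58°.

```bash
python3 -m creep '[{"hand":0.0,"slide":[0,0,0],"turn":6},{"hand":0.0,"slide":[0,0,0],"turn":6},{"hand":0.0,"slide":[0,0,0],"turn":6},{"hand":0.0,"slide":[0,0,0],"turn":6},{"hand":0.0,"slide":[0,0,0],"turn":6}]' 20
python3 -c "
from tool import *
to((.4687,.0803,.100)); print(get_state()['moment'])"
```

```text
clock: 11.0
tool_pos: [0.4688, 0.0805, 0.1009]
eef_rot: [0.99, -0.144, -0.001, 0.001]
contact_force: [-3.0, 0.0, 4.4]
opening: 0.114
clk 11.0 tcp [0.4688 0.0805 0.1009] yaw deg -16.573521686409606 open 10.069551691243413 F [-3.0482  0.0033  4.3616] q [-0.15  0.77 -0.19  2.13  0.47  0.29 -1.03]
tool-axes shift [-0.      0.0002  0.0009] tilt [-0.0016 -0.0009 -1.    ]
[-0.1102  0.5503  0.049 ]
```

```bash
python3 -m creep '[{"hand":0.0,"slide":[0,0,0],"turn":6},{"hand":0.0,"slide":[0,0,0],"turn":6},{"hand":0.0,"slide":[0,0,0],"turn":6},{"hand":0.0,"slide":[0,0,0],"turn":6},{"hand":0.0,"slide":[0,0,0],"turn":4}]' 20
python3 -m creep '[{"hand":0.0,"slide":[0,0,0],"turn":0},{"hand":0.0,"slide":[0,0,0],"turn":0}]' 20
python3 - <<'E'
from tool import *
to((.4687,.0803,.100)); print(get_state()['moment'],np.array(get_state()['qd']))
s=shot('scene','s5.png')
cv2.imwrite('pics/s5z.png',cv2.resize(s['frame'][130:290,200:400,::-1],None,fx=3.7,fy=3.7,interpolation=cv2.INTER_CUBIC))
E
```

```text
clock: 11.62
tool_pos: [0.4686, 0.0806, 0.1009]
eef_rot: [0.926, -0.379, -0.001, 0.001]
contact_force: [-2.3, 0.3, 4.4]
opening: 0.11
clock: 11.88
tool_pos: [0.4687, 0.0806, 0.1009]
eef_rot: [0.926, -0.377, -0.001, 0.001]
contact_force: [-4.3, -0.0, 5.4]
opening: 0.11
clk 11.875 tcp [0.4687 0.0806 0.1009] yaw deg -44.280642267262785 open 9.705240723553768 F [-4.2777 -0.0037  5.3731] q [-0.21  0.76 -0.1   2.13  0.26  0.26 -1.3 ]
tool-axes shift [0.0002 0.0002 0.0009] tilt [-0.0019 -0.0007 -1.    ]
[-0.0664  0.7228  0.0913] [ 0.0034  0.0013  0.      0.0007 -0.0011 -0.0016  0.001 ]
```

View pics/s5z.png

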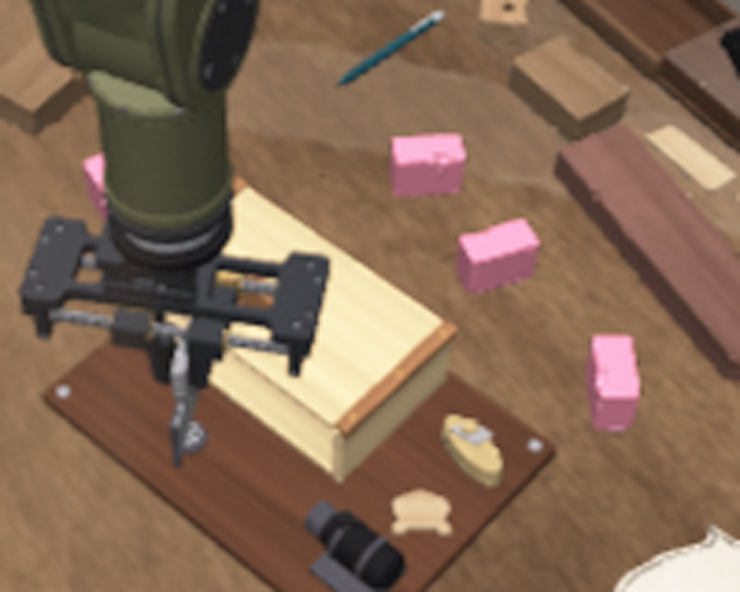

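```bash
python3 - <<'E'
from m import *
s=snapshot('scene'); print(get_state()['clock'])
im=cv2.resize(s['frame'][190:270,200:300,::-1],None,fx=7,fy=7,interpolation=cv2.INTER_CUBIC)
im2=im.copy()
for a,col in((-44.3,(0,255,0)),(-34.3,(0,0,255)),(-54.3,(255,0,0))):
    t=np.radians(a); e=np.array([-np.sin(t),np.cos(t)]); S=np.array([.4687,.0803])
    pts=[np.append(S+e*k,z) for k,z in((.027,.069),(-.027,.069),(-.027,.023),(.027,.023))]
    q=np.array([((proj(s,p)-[200,190])+.5)*7-.5 for p in pts]).astype(int)
    cv2.polylines(im2,[q],True,col,1)
cv2.imwrite('pics/g5.png',np.hstack([im[:,120:500],im2[:,120:500]]))
E
```

```text
11.975
```

View pics/g5.png

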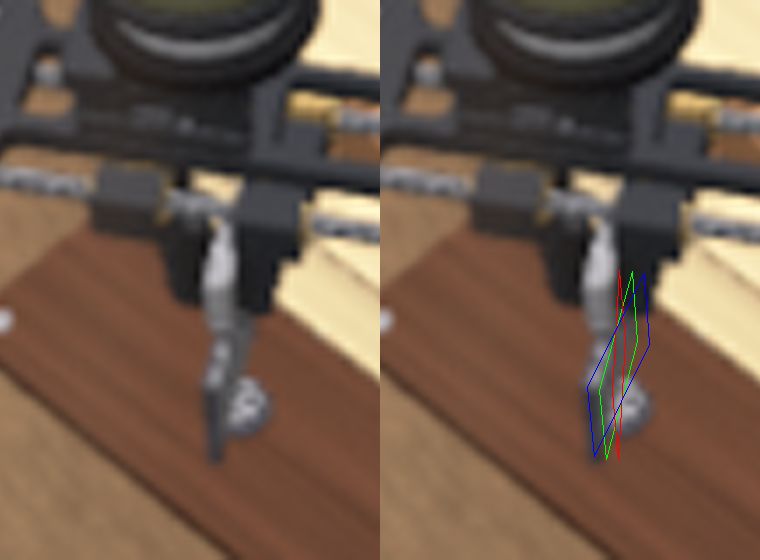

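The glass stands nearly edge-on at right panel (600–637, 270–460). Its reflecting edge matches the green outline (normal -44.3°), not the ±10° ones. The mirror is still and the grip is firm, so I'm handing in.

```bash
python3 -c "
from plant import *
print(finish_job())"
```

```text
the job is handed in; nothing more can be done
None
```

I closed the cover, turned the mirror by its key to about 1.01 rad, and handed the job in while still gripping the key. The hand-in gives no verdict, so the result is judged only from my own checks.

- **Cover:** I drew it by its pull to the end stop, where it stopped moving and about 15 N resisted. Both cameras then showed it flush with the well's front, with the mirror still parked.
- **Mirror angle:** The tool stood at yaw -44.3°, against a target of -44.5°. Six bore estimates put the mirror angle between 0.99 and 1.03 rad, and their mean gave the target. That spread is inside the roughly ±0.05 rad that the 12 mm tolerance allows. In the last picture the glass edge matched the outline for that angle.
- **Grip:** The fingers held the key at 9.7 mm with 20 N commanded. Joint speeds were near zero at the last reading.
- **Surroundings:** The fingers stayed on the key above the glass. The last picture showed the things beside the box undisturbed.

- **Less certain:** The networks' bore points and the visible hole differed by up to about 7 mm. I could not check the bore position once the cover was shut, because the block was hidden.

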